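Sort the bench after sampling

TASK

Sort the things on the lab bench into their trays: the two blue-lidded jars upright in the blue tray and the two yellow-capped vials upright in the yellow tray, one to a bay, and the marker pen lying flat along the white pen tray. Set the jars and vials down gently without dropping them or tipping them over, and leave the red tip box and the beaker where they stand.

Things in the scene. Friction and masses are not known exactly. Their poses are not given: they have to be found in the camera images.
- jar_a: loose sample jar, upright: white cylinder 44 mm in diameter with a blue lid of the same diameter, 50 mm tall over all, 60 to 130 g; origin at the centre of its underside, z up. One of two alike
- jar_b: loose sample jar, upright: white cylinder 44 mm in diameter with a blue lid of the same diameter, 50 mm tall over all, 60 to 130 g; origin at the centre of its underside, z up. One of two alike
- vial_a: loose sample vial, upright: amber cylinder 30 mm in diameter with a yellow cap of the same diameter, 75 mm tall over all, 35 to 70 g; origin at the centre of its underside, z up. One of two alike
- vial_b: loose sample vial, upright: amber cylinder 30 mm in diameter with a yellow cap of the same diameter, 75 mm tall over all, 35 to 70 g; origin at the centre of its underside, z up. One of two alike
- marker: loose marker pen lying flat on the bench: square barrel 15 x 15 mm and 140 mm long, white with a grey band and a black cap (the cap end is +y), 14 to 28 g; origin at the middle of its length on its underside; its length lies along its y axis, z up
- blue_tray: blue open tray, fixed to the bench, 76 x 148 mm outside (x by y), 16 mm high; walls and floor 4 mm thick, so its inner floor is 4 mm above its origin. A cross wall splits it into two bays 68 mm square inside, their centres at y = +36 and -36 mm (x = 0), one for each jar. Origin at the centre of its underside; its long side lies along its y axis
- yellow_tray: yellow open tray, fixed to the bench, 64 x 124 mm outside (x by y), 16 mm high; walls and floor 4 mm thick, so its inner floor is 4 mm above its origin. A cross wall splits it into two bays 56 mm square inside, their centres at y = +30 and -30 mm (x = 0), one for each vial. Origin at the centre of its underside; its long side lies along its y axis
- pen_tray: white open tray, fixed to the bench, 72 x 173 mm outside (x by y), 14 mm high; walls and floor 4 mm thick, so its inner floor is 4 mm above its origin. One undivided space 64 x 165 mm inside, for the marker pen, either way round. Origin at the centre of its underside; its long side lies along its y axis
- tip_box: bystander, to be left alone: loose red pipette-tip box 80 x 122 mm (x by y), 50 mm high, with orange tips standing to 62 mm; origin at the centre of its underside
- beaker: bystander, to be left alone: loose glass beaker 70 mm in diameter, 90 mm high; origin at the centre of its underside
There are look-alikes about, which are no part of the job. What is meant by the marker is not orange, and is the smaller of those in its own colour.

How it is judged:
By the outcome, as a careful person would: the job done as asked, in the order asked, and still so for the second after the job is handed in, with the robot touching nothing.
It also fails if it takes over 109 s, if anything falls off the work surface, if the arm or the gripper's body presses on something with over 40 N, if the wrist force passes 120 N, or if a joint passes its speed limit or range.

ROBOT

A 7-joint arm with a two-finger parallel gripper is mounted at the origin on the work surface. World frame = base frame: x ahead of the robot, y to its left, z up, the work surface at z = 0. Lengths are in m, angles in rad, forces in N, time in s.
With the tool pointing down it reaches from about 0.4 to 0.85 m from the base axis. Payload 10.4 kg.
Tool frame: the origin (TCP) lies on the centre line of the jaws, within the pads' length; the fingertips stand 11 mm ahead of it and the grasp point (between the pads) lies 8 mm behind it (tip_reach is the distance from the TCP to the fingertips, in m); z points along the fingers, y is the line along which they close (so a half turn about z gives the same grasp; the last joint's range is limited). The gripper opens to 85 mm and grips with 20 to 120 N. Pads are 22 mm wide; open, the fingers measure 114 mm over their backs; the gripper's body (76 mm by 85 mm) begins 54 mm behind the grasp point. The pads swing forward as they close: fully open they stand 13 mm farther back than shut.
Start: joints at [1.127, 0.332, -0.065, 1.46, 0.022, 1.35, -0.088], TCP at [0.255, -0.57, 0.242] pointing down, gripper open.
Joint ranges: [-2.6, 2.6], [-0.5, 2.12], [-1.47, 1.34], [0.16, 2.42], [-1.27, 4.41], [0.06, 2.06], [-2.6, 2.6]. Speed limits (rad/s): [2.22, 2.22, 2.79, 2.79, 3.14, 3.14, 3.14].

INTERFACE

Orientations are given as a unit quaternion [x, y, z, w].
In Python, from workcell import get_obs, camera, hand_in, tip_reach gives the robot as it stands. The module is installed in compiled form; this text tells all that it offers.
- The arm moves only by the tool move_arm, never from a script. Its argument "plan" is a list of rows, each an object with "delta_pos": the shift along the tool's x, y, z in normalised numbers (1 is 0.8 m), a list of three; "turn": the turn, a rotation vector about the tool's x, y, z in fractions of the full range, 1 being 2 pi rad, a list of three; "fingers": the closure, from 0 (fully open) to 1 (shut). A call has 1 to 12 rows; each row is the pose to reach, as a shift and turn from the pose commanded when the call began, along the tool's axes at that moment; what a row does not reach only later rows make up. A row lasts 1/8 s, in which the tool goes at most 62.5 mm and 10.7 degrees, less where a joint would pass 70% of its speed; a pose out of reach is approached as far as the arm can. No shift or turn number may pass 1 either way. A call with a gripper value outside its range is refused whole. The fingers move at their own pace and stop on an object; "force" is the grip in N (left out, the last holds). Time passes only in rows, so rows that repeat a pose let the fingers close. It gives the time, the measured TCP pose, the force, the opening and the grip force at its end, in the units of the state.
- get_obs(): the state, without advancing time (a new reading comes with each control period).
- camera(name): name is "side" or "top"; returns a dict with "color" (420x560x3 uint8, red, green, blue), "range_z" (420x560 float32, m along the optical axis (not along the pixel's ray), 0 where there is no reading), "fx", "fy", "cx", "cy" (pixels), "R" (3x3) and "t" (3): a world point X has camera coordinates R X + t. Camera axes: x right, y down, z forward; pixel columns grow to the right and rows downward; lengths in m; the calibration is good to about 2 mm. A picture is of the moment at which its call begins.
- hand_in(): hands the job in; it is judged then, once.
The state is a dict: "clock": time; "joint_pos": joint angles; "joint_velocities": joint speeds; "tau": joint torques, N m; "position": TCP position; "ee_rot": TCP orientation; "ft_force": force on the tool from outside, world axes, zero at the start; "torque": the same for the moment, N m; "grip_width": opening from 0.0 (shut) to 1.0 (fully open); "grasp_force": force on a finger pad.
Only numpy, scipy, OpenCV 4.12 (cv2) and the standard library are available. Lean on these libraries where they do the work, as an engineer would, in place of code of your own. Each camera call takes 0.05 s, during which the arm holds its last target. There are 200 camera calls.

## Working session

There is one attempt and no reset: what is moved stays moved. The work goes in short steps, Python scripts to look and compute and a tool call to move; the robot and the scene stay as the last step left them, time stands still between calls to the robot, and variables do not carry over. Pictures are saved under pics/ and viewed, at most 14 in all, crops included, and the job is handed in when it is done.

Besides the shell and the picture viewer there is one more tool, called after ">>>" as name([rows], argument=value, ...), one row to a line, values as JSON. move_arm: Moves the arm, as the interface text tells. Its arguments: {"type":"object","properties":{"plan":{"type":"array","items":{"type":"object","properties":{"delta_pos":{"type":"array","items":{"type":"number"}},"turn":{"type":"array","items":{"type":"number"}},"fingers":{"type":"number"}}}},"force":{"type":"number"}},"required":["plan"]}

```bash
mkdir -p pics
python3 - <<'E'
from workcell import *
import cv2,numpy as np
for n in("top","side"):
    c=camera(n); cv2.imwrite(f"pics/{n}0.png",c["color"][:,:,::-1]); print(n,c["fx"],c["cx"],c["cy"],c["R"].round(3).tolist(),c["t"].round(3).tolist())
    np.savez(f"{n}0.npz",**c)
print(get_obs())
E
```

```text
top 437.5820676192039 281.81711783279246 211.13256331159835 [[0.006, -1.0, 0.014], [-0.994, -0.008, -0.108], [0.108, -0.013, -0.994]] [0.081, 0.529, 1.029]
side 388.29750418493825 276.0915348247493 217.14716861666568 [[-0.997, -0.081, -0.011], [-0.036, 0.551, -0.833], [0.074, -0.83, -0.553]] [0.552, -0.009, 1.127]
{'clock': 0.1, 'joint_pos': array([ 1.12735248,  0.33283397, -0.06465493,  1.46087035,  0.02156929,
        1.34987645, -0.088471  ]), 'joint_velocities': array([ 0.00153242, -0.00317627,  0.00059799, -0.00286509,  0.00165824,
        0.0008148 , -0.00053801]), 'tau': array([ 1.30395063e-03, -6.26751208e+01,  4.90630791e-02, -3.92430675e+01,
        1.62847579e-02,  6.93488983e-03, -1.35924020e-04]), 'position': array([ 0.25518334, -0.57018043,  0.24157334]), 'ee_rot': array([ 9.77942759e-01,  2.08872067e-01, -1.55774189e-04, -6.28190126e-04]), 'ft_force': array([-0.05113721, -0.82102234,  0.13034343]), 'torque': array([-0.02653169, -0.03968867,  0.01357198]), 'grasp_force': 0.0, 'grip_width': 1.0007951158679531}
```

View pics/top0.png

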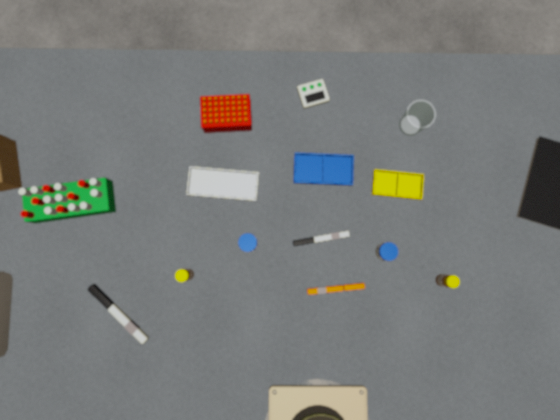

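View pics/side0.png

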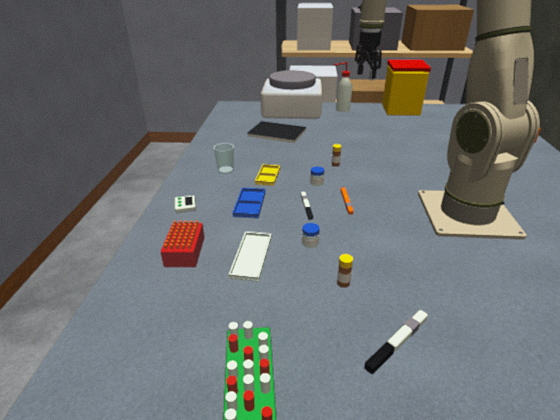

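The top view shows the lids at (247,242) and (388,251), the caps at (182,276) and (453,282), the blue tray at (323,169), the yellow tray at (398,184) and the pen tray at (223,183). The small white marker is at (321,238). The large white one at (117,314) and the orange one at (337,289) are look-alikes. The side view shows the same things, with the small marker at (307,206).

```bash
cat > h.py <<'E'
import numpy as np,cv2
def ray(c,u,v):
    d=np.linalg.inv(c["R"])@np.array([(u-c["cx"])/c["fx"],(v-c["cy"])/c["fy"],1.]); return -c["R"].T@c["t"],d
def plane(c,u,v,z):
    o,d=ray(c,u,v); return o+d*(z-o[2])/d[2]
def tri(c1,p1,c2,p2):
    o1,d1=ray(c1,*p1);o2,d2=ray(c2,*p2)
    s=np.linalg.lstsq(np.c_[d1,-d2],o2-o1,rcond=None)[0]; a=o1+d1*s[0];b=o2+d2*s[1]
    return (a+b)/2,np.linalg.norm(a-b)
def cloud(c,m):
    v,u=np.nonzero(m&(c["range_z"]>0)); z=c["range_z"][v,u]
    P=np.c_[(u-c["cx"])/c["fx"]*z,(v-c["cy"])/c["fy"]*z,z]; return (P-c["t"])@c["R"]
HSV=dict(blue=((100,120,60),(125,255,255)),yellow=((25,150,80),(34,255,255)),white=((0,0,150),(180,60,255)),black=((0,0,0),(180,255,45)))
def blobs(c,col,amin=40):
    h=cv2.cvtColor(c["color"],cv2.COLOR_RGB2HSV); m=cv2.inRange(h,*map(np.array,HSV[col]))
    n,l,s,ce=cv2.connectedComponentsWithStats(m)
    return [(ce[i].round(1),s[i,:5],l==i) for i in range(1,n) if s[i,4]>=amin]
E
python3 - <<'E'
from h import *
for n in("top","side"):
    c=dict(np.load(n+"0.npz"))
    for col in("blue","yellow","white"):
        for ce,s,m in blobs(c,col,30 if n=="side" else 40):
            P=cloud(c,m)
            if len(P)and s[4]<3000: print(n,col,ce,s.tolist(),"med",np.median(P,0).round(3),"z5/95",np.percentile(P[:,2],[5,95]).round(3))
E
```

```text
top blue [323.3 168.5] [294, 153, 60, 32, 1798] med [ 0.639 -0.017  0.004] z5/95 [0.    0.016]
top blue [247.3 242.1] [239, 234, 18, 17, 252] med [0.452 0.166 0.049] z5/95 [0.046 0.052]
top blue [388.2 251.1] [379, 242, 19, 19, 269] med [ 0.433 -0.165  0.05 ] z5/95 [0.046 0.052]
top yellow [397.6 184. ] [372, 169, 52, 31, 1288] med [ 0.601 -0.202  0.005] z5/95 [0.001 0.017]
top yellow [181.7 275.1] [175, 269, 14, 13, 144] med [0.376 0.312 0.074] z5/95 [0.062 0.077]
top yellow [452.  281.1] [445, 275, 15, 13, 147] med [ 0.366 -0.304  0.074] z5/95 [0.064 0.077]
top white [312.8  91.4] [297, 78, 33, 29, 471] med [0.836 0.009 0.017] z5/95 [-0.001  0.021]
top white [423.2 104.7] [408, 100, 28, 17, 50] med [ 0.781 -0.255  0.089] z5/95 [-0.001  0.092]
top white [410.3 124. ] [402, 115, 18, 18, 250] med [ 0.738 -0.222  0.049] z5/95 [0.002 0.09 ]
top white [222.4 183. ] [186, 166, 74, 35, 2121] med [0.6   0.233 0.004] z5/95 [-0.     0.014]
top white [ 92.4 180.8] [89, 177, 8, 8, 51] med [0.589 0.524 0.078] z5/95 [-0.     0.082]
top white [ 56.9 185.9] [53, 182, 8, 8, 47] med [0.576 0.603 0.07
[... 3967 characters left out ...]
188] med [ 1.556  0.111 -0.75 ] z5/95 [-0.755 -0.744]
side white [247.7 363.6] [243, 359, 10, 10, 79] med [0.55  0.6   0.081] z5/95 [0.059 0.082]
side white [418.  365.7] [413, 359, 11, 13, 40] med [0.252 0.528 0.   ] z5/95 [-0.001  0.002]
side white [231.5 364.9] [227, 360, 10, 10, 74] med [0.576 0.605 0.08 ] z5/95 [0.052 0.082]
side white [264.6 377.5] [260, 373, 10, 10, 86] med [0.521 0.623 0.08 ] z5/95 [0.057 0.082]
side white [248.1 378.6] [243, 374, 11, 10, 90] med [0.546 0.626 0.08 ] z5/95 [0.06  0.082]
side white [230.8 396.2] [226, 391, 11, 11, 97] med [0.568 0.658 0.081] z5/95 [0.065 0.082]
side white [230.2 413.7] [225, 408, 11, 12, 111] med [0.564 0.684 0.081] z5/95 [0.055 0.082]
```

Run:
```python
from h import *
T,S=[dict(np.load(n+"0.npz")) for n in("top","side")]
def rect(P): 
    (c,wh,a)=cv2.minAreaRect((P[:,:2]*1000).astype(np.float32)); return np.round(c,1),np.round(wh,1),round(a,1)
def circ(P):
    c,r=cv2.minEnclosingCircle((P[:,:2]*1000).astype(np.float32)); return np.round(c,1),round(r,1)
def edge(c,m,z):
    k=max(cv2.findContours(m.astype(np.uint8),cv2.RETR_EXTERNAL,cv2.CHAIN_APPROX_NONE)[0],key=len)[:,0]
    return np.array([plane(c,u,v,z) for u,v in k])
for n,c in(("top",T),("side",S)):
    for col,lo,hi in(("blue",60,2000),("yellow",60,1400),("white",1200,2200)):
        for ce,s,m in blobs(c,col,lo):
            P=cloud(c,m)
            if s[4]>hi or len(P)<20: continue
            zt=np.percentile(P[:,2],90 if col!="blue" or s[4]>300 else 80)
            if s[4]>250 and zt<.03: print(n,col,ce,"zrim",zt.round(3),rect(edge(c,m,zt)))
            elif zt<.1: Q=P[P[:,2]>zt-.006]; print(n,col,ce,"ztop",zt.round(3),circ(Q),Q.mean(0).round(4))
# marker: non-bench points by height near it
for n,c in(("top",T),("side",S)):
    A=cloud(c,np.ones_like(c["range_z"],bool)); 
    def box(x0,x1,y0,y1,z0,z1): return A[(A[:,0]>x0)&(A[:,0]<x1)&(A[:,1]>y0)&(A[:,1]<y1)&(A[:,2]>z0)&(A[:,2]<z1)]
    Q=box(.41,.52,-.12,.1,.010,.03); print(n,"marker",len(Q),np.percentile(Q[:,2],50).round(4),rect(Q),Q.mean(0).round(4))
    Q=box(.66,.84,.1,.4,.03,.1); print(n,"tipbox",rect(Q))
    Q=box(.68,.86,-.36,-.16,.03,.12); print(n,"beaker",circ(Q))
```

```text
top blue [323.3 168.5] zrim 0.015 (array([636.5, -17.1]), array([147.2,  76.4]), 88.1)
top blue [247.3 242.1] ztop 0.051 (array([452. , 165.8]), 20.9) [0.452  0.1663 0.0494]
top blue [388.2 251.1] ztop 0.051 (array([ 432.1, -165.5]), 22.2) [ 0.433  -0.165   0.0496]
top yellow [397.6 184. ] zrim 0.015 (array([ 599.3, -200.7]), array([124.6,  64.2]), 84.5)
top yellow [181.7 275.1] ztop 0.076 (array([374.8, 313.2]), 14.3) [0.3748 0.3132 0.0743]
top yellow [452.  281.1] ztop 0.077 (array([ 365. , -303.9]), 15.3) [ 0.3648 -0.3041  0.0746]
top white [222.4 183. ] zrim 0.012 (array([598.6, 231.9]), array([175.3,  74.5]), 85.5)
side blue [316.8 170.5] ztop 0.051 (array([ 430.7, -159.4]), 23.1) [ 0.4323 -0.1595  0.0497]
side blue [248.7 202.5] zrim 0.016 (array([636.4,  -5.7]), array([167.1,  78.3]), 88.2)
side blue [310.4 228.9] ztop 0.051 (array([450.9, 169.5]), 23.5) [0.4513 0.1726 0.05  ]
side yellow [267.3 173.8] zrim 0.016 (array([ 599.1, -196.4]), array([127.2,  64.8]), 84.5)
side yellow [345.9 258.2] ztop 0.077 (array([374.3, 316.2]), 15.6) [0.3743 0.3167 0.0754]
side white [469.3 219.4] zrim 0.014 (array([ 0.6, -1. ]), array([240.9, 230.3]), 89.9)
side white [250.1 254.2] zrim 0.014 (array([603.7, 231.1]), array([182.6,  94.8]), 89.2)
top marker 332 0.0141 (array([463.7,  -9.6]), array([ 15. , 137.6]), 10.6) [ 0.4636 -0.0098  0.0141]
top tipbox (array([769.4, 225.4]), array([ 81.7, 122.1]), 3.3)
top beaker (array([ 752.6, -237.2]), 35.3)
side marker 135 0.0151 (array([462.8,  -4.9]), array([ 15.2, 139.9]), 10.6) [ 0.4627 -0.0008  0.0148]
side tipbox (array([768.2, 229.9]), array([ 80.5, 124.4]), 2.7)
side beaker (array([ 752. , -234.3]), 38.8)
```

Careful with the scale: shifts go in shares of 0.8 m and turns go in shares of 2 pi rad. That gives: 0.328 m / 0.8 = 0.41, -0.299 m / 0.8 = -0.3738, -1.15 rad / 6.2832 = -0.183.

>>> move_arm([
  {"delta_pos":[0.41,-0.3738,0.125],"turn":[0,0,-0.183],"fingers":0},
  {"delta_pos":[0.41,-0.3738,0.125],"turn":[0,0,-0.183],"fingers":0},
  {"delta_pos":[0.41,-0.3738,0.125],"turn":[0,0,-0.183],"fingers":0},
  {"delta_pos":[0.41,-0.3738,0.125],"turn":[0,0,-0.183],"fingers":0},
  {"delta_pos":[0.41,-0.3738,0.125],"turn":[0,0,-0.183],"fingers":0},
  {"delta_pos":[0.41,-0.3738,0.125],"turn":[0,0,-0.183],"fingers":0},
  {"delta_pos":[0.41,-0.3738,0.125],"turn":[0,0,-0.183],"fingers":0},
  {"delta_pos":[0.41,-0.3738,0.125],"turn":[0,0,-0.183],"fingers":0},
  {"delta_pos":[0.41,-0.3738,0.125],"turn":[0,0,-0.183],"fingers":0},
  {"delta_pos":[0.41,-0.3738,0.125],"turn":[0,0,-0.183],"fingers":0},
], force=30)

```text
clock: 1.35
position: [0.4321, -0.1648, 0.1424]
ee_rot: [0.708, 0.707, -0.0, 0.0]
ft_force: [-0.4, -0.5, -0.1]
grip_width: 1.003
grasp_force: 0.0
```

Converted, 0.115 m / 0.8 = 0.1438, 0.001 m / 0.8 = 0.0013.

>>> move_arm([
  {"delta_pos":[0.0013,0,0.0625],"turn":[0,0,0],"fingers":0},
  {"delta_pos":[0.0013,0,0.1125],"turn":[0,0,0],"fingers":0},
  {"delta_pos":[0.0013,0,0.1438],"turn":[0,0,0],"fingers":0},
  {"delta_pos":[0.0013,0,0.1438],"turn":[0,0,0],"fingers":0},
  {"delta_pos":[0.0013,0,0.1438],"turn":[0,0,0],"fingers":1},
  {"delta_pos":[0.0013,0,0.1438],"turn":[0,0,0],"fingers":1},
  {"delta_pos":[0.0013,0,0.1438],"turn":[0,0,0],"fingers":1},
  {"delta_pos":[0.0013,0,0.1438],"turn":[0,0,0],"fingers":1},
  {"delta_pos":[0.0013,0,0.1438],"turn":[0,0,0],"fingers":1},
  {"delta_pos":[0.0013,0,0.1438],"turn":[0,0,0],"fingers":1},
])

```text
clock: 2.6
position: [0.4333, -0.1632, 0.0285]
ee_rot: [0.707, 0.707, 0.0, 0.001]
ft_force: [-0.9, -0.7, 7.7]
grip_width: 0.504
grasp_force: 29.7
```

Converted, 0.202 m / 0.8 = 0.2525, 0.111 m / 0.8 = 0.1388.

>>> move_arm([
  {"delta_pos":[0,0,-0.025],"turn":[0,0,0],"fingers":1},
  {"delta_pos":[0,0,-0.075],"turn":[0,0,0],"fingers":1},
  {"delta_pos":[0.0125,0.0188,-0.1],"turn":[0,0,0],"fingers":1},
  {"delta_pos":[0.0375,0.0688,-0.1],"turn":[0,0,0],"fingers":1},
  {"delta_pos":[0.0688,0.125,-0.1],"turn":[0,0,0],"fingers":1},
  {"delta_pos":[0.1,0.1813,-0.1],"turn":[0,0,0],"fingers":1},
  {"delta_pos":[0.125,0.2313,-0.1],"turn":[0,0,0],"fingers":1},
  {"delta_pos":[0.1388,0.2525,-0.1],"turn":[0,0,0],"fingers":1},
  {"delta_pos":[0.1388,0.2525,-0.1],"turn":[0,0,0],"fingers":1},
  {"delta_pos":[0.1388,0.2525,-0.0875],"turn":[0,0,0],"fingers":1},
  {"delta_pos":[0.1388,0.2525,-0.0625],"turn":[0,0,0],"fingers":1},
  {"delta_pos":[0.1388,0.2525,-0.05],"turn":[0,0,0],"fingers":1},
])

```text
clock: 4.1
position: [0.6331, -0.0525, 0.0651]
ee_rot: [0.707, 0.707, -0.001, -0.001]
ft_force: [-0.1, -0.3, -0.7]
grip_width: 0.508
grasp_force: 31.0
```

Run:
```python
from workcell import *
from h import *
import cv2
a=[]
for n in("top","side"):
    c=camera(n); np.savez(n+"1.npz",**c); a.append(c["color"][:,:,::-1])
im=np.hstack([cv2.resize(a[0][110:260,240:440],None,fx=2,fy=2),cv2.resize(a[1][110:260,180:380],None,fx=2,fy=2)])
cv2.imwrite("pics/1.png",im); o=get_obs(); print(o["position"],o["ft_force"],o["joint_pos"])
```

```text
[ 0.63319522 -0.052023    0.06533923] [-0.2865142   0.28720838  0.08250936] [ 0.4060818   0.56223454 -0.52402443  1.58985141  0.30772259  1.07586211
 -0.19975973]
```

View pics/1.png

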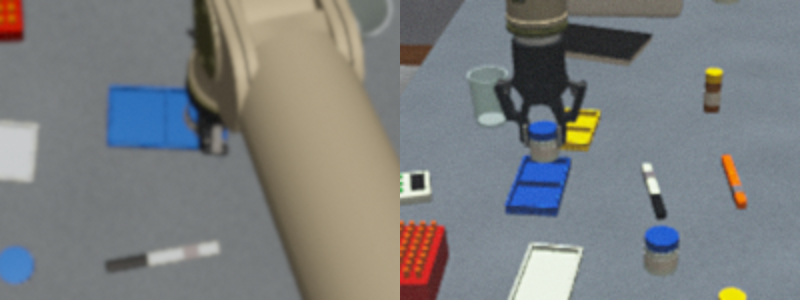

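The right-hand crop shows the jar held upright at (543,140), above the far (-y) bay of the blue tray.

Converted, 0.033 m / 0.8 = 0.0413, 0.032 m / 0.8 = 0.04.

>>> move_arm([
  {"delta_pos":[0,0.0013,0.015],"turn":[0,0,0],"fingers":1},
  {"delta_pos":[0,0.0013,0.0275],"turn":[0,0,0],"fingers":1},
  {"delta_pos":[0,0.0013,0.035],"turn":[0,0,0],"fingers":1},
  {"delta_pos":[0,0.0013,0.04],"turn":[0,0,0],"fingers":1},
  {"delta_pos":[0,0.0013,0.0413],"turn":[0,0,0],"fingers":1},
  {"delta_pos":[0,0.0013,0.0413],"turn":[0,0,0],"fingers":1},
])

```text
clock: 4.95
position: [0.6357, -0.0516, 0.0345]
ee_rot: [0.707, 0.707, 0.0, 0.0]
ft_force: [0.6, 0.0, 0.0]
grip_width: 0.507
grasp_force: 31.0
```

Converted, 0.002 m / 0.8 = 0.0025, 0.001 m / 0.8 = 0.0013.

>>> move_arm([
  {"delta_pos":[0,0,0.0013],"turn":[0,0,0],"fingers":1},
  {"delta_pos":[0,0,0.0025],"turn":[0,0,0],"fingers":1},
  {"delta_pos":[0,0,0.0025],"turn":[0,0,0],"fingers":1},
  {"delta_pos":[0,0,0.0025],"turn":[0,0,0],"fingers":0.42},
  {"delta_pos":[0,0,0.0025],"turn":[0,0,0],"fingers":0.3},
  {"delta_pos":[0,0,0.0025],"turn":[0,0,0],"fingers":0.1},
  {"delta_pos":[0,0,0.0025],"turn":[0,0,0],"fingers":0},
  {"delta_pos":[0,0,0.0025],"turn":[0,0,0],"fingers":0},
  {"delta_pos":[0,0,0.0025],"turn":[0,0,0],"fingers":0},
])

```text
clock: 6.08
position: [0.6356, -0.0516, 0.0323]
ee_rot: [0.707, 0.707, -0.0, 0.0]
ft_force: [-0.5, -0.3, 0.7]
grip_width: 1.001
grasp_force: 0.0
```

Converted, 0.219 m / 0.8 = 0.2738, -0.184 m / 0.8 = -0.23.

>>> move_arm([
  {"delta_pos":[0,0,-0.0375],"turn":[0,0,0],"fingers":0},
  {"delta_pos":[0,0,-0.1],"turn":[0,0,0],"fingers":0},
  {"delta_pos":[0.025,-0.0213,-0.1375],"turn":[0,0,0],"fingers":0},
  {"delta_pos":[0.2738,-0.23,-0.1375],"turn":[0,0,0],"fingers":0},
  {"delta_pos":[0.2738,-0.23,-0.1375],"turn":[0,0,0],"fingers":0},
  {"delta_pos":[0.2738,-0.23,-0.1375],"turn":[0,0,0],"fingers":0},
  {"delta_pos":[0.2738,-0.23,-0.1375],"turn":[0,0,0],"fingers":0},
  {"delta_pos":[0.2738,-0.23,-0.1375],"turn":[0,0,0],"fingers":0},
  {"delta_pos":[0.2738,-0.23,-0.1375],"turn":[0,0,0],"fingers":0},
  {"delta_pos":[0.2738,-0.23,-0.1375],"turn":[0,0,0],"fingers":0},
])

```text
clock: 7.32
position: [0.4526, 0.1661, 0.1423]
ee_rot: [0.708, 0.706, 0.0, 0.0]
ft_force: [0.7, -0.2, -0.0]
grip_width: 0.996
grasp_force: 0.0
```

Run:
```python
from workcell import *
from h import *
for n in("top","side"):
    c=camera(n)
    for col in("blue","yellow"):
        for ce,s,m in blobs(c,col,20):
            P=cloud(c,m)
            if len(P)>5 and P[:,2].max()>.03 and P[:,2].max()<.1:
                Q=P[P[:,2]>.03]; print(n,col,ce,np.median(Q,0).round(3),len(Q))
print(get_obs()["position"])
```

```text
top blue [322.9 168.3] [ 0.635 -0.053  0.053] 259
top yellow [181.7 275.1] [0.376 0.312 0.074] 143
top yellow [451.9 281.1] [ 0.366 -0.303  0.074] 142
side blue [250.6 184. ] [ 0.635 -0.044  0.054] 106
side blue [310.4 228.9] [0.451 0.176 0.05 ] 179
side yellow [336.6 145.6] [ 0.364 -0.3    0.075] 23
side yellow [345.9 258.2] [0.374 0.317 0.076] 94
[0.4523753  0.16626564 0.1421354 ]
```

Converted, 0.114 m / 0.8 = 0.1425, 0.05 m / 0.8 = 0.0625.

>>> move_arm([
  {"delta_pos":[0.0013,0,0.0625],"turn":[0,0,0],"fingers":0},
  {"delta_pos":[0.0013,0,0.1125],"turn":[0,0,0],"fingers":0},
  {"delta_pos":[0.0013,0,0.1425],"turn":[0,0,0],"fingers":0},
  {"delta_pos":[0.0013,0,0.1425],"turn":[0,0,0],"fingers":0},
  {"delta_pos":[0.0013,0,0.1425],"turn":[0,0,0],"fingers":1},
  {"delta_pos":[0.0013,0,0.1425],"turn":[0,0,0],"fingers":1},
  {"delta_pos":[0.0013,0,0.1425],"turn":[0,0,0],"fingers":1},
  {"delta_pos":[0.0013,0,0.1425],"turn":[0,0,0],"fingers":1},
  {"delta_pos":[0.0013,0,0.1425],"turn":[0,0,0],"fingers":1},
  {"delta_pos":[0.0013,0,0.1425],"turn":[0,0,0],"fingers":1},
])

```text
clock: 8.68
position: [0.4524, 0.1685, 0.0295]
ee_rot: [0.707, 0.707, 0.001, 0.001]
ft_force: [-1.6, -0.9, 7.0]
grip_width: 0.503
grasp_force: 29.8
```

Converted, 0.186 m / 0.8 = 0.2325, -0.148 m / 0.8 = -0.185.

>>> move_arm([
  {"delta_pos":[0,0,-0.025],"turn":[0,0,0],"fingers":1},
  {"delta_pos":[0,0,-0.075],"turn":[0,0,0],"fingers":1},
  {"delta_pos":[-0.015,0.0188,-0.1],"turn":[0,0,0],"fingers":1},
  {"delta_pos":[-0.05,0.0625,-0.1],"turn":[0,0,0],"fingers":1},
  {"delta_pos":[-0.0938,0.1163,-0.1],"turn":[0,0,0],"fingers":1},
  {"delta_pos":[-0.135,0.1688,-0.1],"turn":[0,0,0],"fingers":1},
  {"delta_pos":[-0.1688,0.2125,-0.1],"turn":[0,0,0],"fingers":1},
  {"delta_pos":[-0.185,0.2325,-0.1],"turn":[0,0,0],"fingers":1},
  {"delta_pos":[-0.185,0.2325,-0.1],"turn":[0,0,0],"fingers":1},
  {"delta_pos":[-0.185,0.2325,-0.0875],"turn":[0,0,0],"fingers":1},
  {"delta_pos":[-0.185,0.2325,-0.0625],"turn":[0,0,0],"fingers":1},
  {"delta_pos":[-0.185,0.2325,-0.05],"turn":[0,0,0],"fingers":1},
])

```text
clock: 10.18
position: [0.6362, 0.0209, 0.0662]
ee_rot: [0.707, 0.707, -0.001, -0.001]
ft_force: [-0.0, 0.6, -1.3]
grip_width: 0.507
grasp_force: 31.1
```

Converted, 0.033 m / 0.8 = 0.0413, 0.032 m / 0.8 = 0.04.

>>> move_arm([
  {"delta_pos":[0,0,0.015],"turn":[0,0,0],"fingers":1},
  {"delta_pos":[0,0,0.0275],"turn":[0,0,0],"fingers":1},
  {"delta_pos":[0,0,0.035],"turn":[0,0,0],"fingers":1},
  {"delta_pos":[0,0,0.04],"turn":[0,0,0],"fingers":1},
  {"delta_pos":[0,0,0.0413],"turn":[0,0,0],"fingers":1},
  {"delta_pos":[0,0,0.0413],"turn":[0,0,0],"fingers":1},
  {"delta_pos":[0,0,0.0413],"turn":[0,0,0],"fingers":1},
])

```text
clock: 11.05
position: [0.6378, 0.0204, 0.0356]
ee_rot: [0.707, 0.707, 0.0, 0.0]
ft_force: [-0.3, -0.6, -1.2]
grip_width: 0.502
grasp_force: 31.1
```

Converted, 0.0025 m / 0.8 = 0.0031, 0.002 m / 0.8 = 0.0025.

>>> move_arm([
  {"delta_pos":[0,0,0.0013],"turn":[0,0,0],"fingers":1},
  {"delta_pos":[0,0,0.0025],"turn":[0,0,0],"fingers":1},
  {"delta_pos":[0,0,0.0031],"turn":[0,0,0],"fingers":1},
  {"delta_pos":[0,0,0.0031],"turn":[0,0,0],"fingers":0.42},
  {"delta_pos":[0,0,0.0031],"turn":[0,0,0],"fingers":0.3},
  {"delta_pos":[0,0,0.0031],"turn":[0,0,0],"fingers":0.1},
  {"delta_pos":[0,0,0.0031],"turn":[0,0,0],"fingers":0},
  {"delta_pos":[0,0,0.0031],"turn":[0,0,0],"fingers":0},
  {"delta_pos":[0,0,0.0031],"turn":[0,0,0],"fingers":0},
])

```text
clock: 12.18
position: [0.6376, 0.0204, 0.0328]
ee_rot: [0.707, 0.707, -0.0, 0.0]
ft_force: [0.1, 0.1, 1.8]
grip_width: 1.0
grasp_force: 0.0
```

Converted, 0.294 m / 0.8 = 0.3675, -0.263 m / 0.8 = -0.3288.

>>> move_arm([
  {"delta_pos":[0,0,-0.0375],"turn":[0,0,0],"fingers":0},
  {"delta_pos":[0,0,-0.1],"turn":[0,0,0],"fingers":0},
  {"delta_pos":[0.025,-0.0225,-0.1625],"turn":[0,0,0],"fingers":0},
  {"delta_pos":[0.3675,-0.3288,-0.1625],"turn":[0,0,0],"fingers":0},
  {"delta_pos":[0.3675,-0.3288,-0.1625],"turn":[0,0,0],"fingers":0},
  {"delta_pos":[0.3675,-0.3288,-0.1625],"turn":[0,0,0],"fingers":0},
  {"delta_pos":[0.3675,-0.3288,-0.1625],"turn":[0,0,0],"fingers":0},
  {"delta_pos":[0.3675,-0.3288,-0.1625],"turn":[0,0,0],"fingers":0},
  {"delta_pos":[0.3675,-0.3288,-0.1625],"turn":[0,0,0],"fingers":0},
  {"delta_pos":[0.3675,-0.3288,-0.1625],"turn":[0,0,0],"fingers":0},
  {"delta_pos":[0.3675,-0.3288,-0.1625],"turn":[0,0,0],"fingers":0},
  {"delta_pos":[0.3675,-0.3288,-0.1625],"turn":[0,0,0],"fingers":0},
])

```text
clock: 13.68
position: [0.3756, 0.3133, 0.1627]
ee_rot: [0.708, 0.706, -0.0, 0.0]
ft_force: [-0.4, -0.7, -1.1]
grip_width: 1.0
grasp_force: 0.0
```

Run:
```python
from workcell import *
from h import *
for n in("top","side"):
    c=camera(n)
    for col in("blue","yellow"):
        for ce,s,m in blobs(c,col,20):
            P=cloud(c,m)
            if len(P)>5 and P[:,2].max()>.03 and P[:,2].max()<.1:
                for sgn in (1,-1):
                    Q=P[(P[:,2]>.03)&(sgn*(P[:,1]+.016)>0)]; 
                    if len(Q): print(n,col,ce,np.median(Q,0).round(3),len(Q))
o=get_obs();print(o["position"],o["joint_pos"].round(2))
```

```text
top blue [323.3 168.1] [0.637 0.019 0.053] 260
top blue [323.3 168.1] [ 0.635 -0.053  0.053] 262
top yellow [452.1 281.1] [ 0.366 -0.303  0.075] 139
side blue [250.6 184. ] [ 0.635 -0.044  0.054] 106
side blue [248.4 203.2] [0.636 0.03  0.054] 125
side blue [248.4 203.2] [ 0.646 -0.035  0.034] 5
side yellow [345.9 258.2] [0.374 0.317 0.076] 95
[0.37538288 0.31352822 0.16266088] [ 0.    0.18 -0.85  1.88  0.15  1.15 -0.91]
```

Converted, 0.118 m / 0.8 = 0.1475, 0.09 m / 0.8 = 0.1125.

>>> move_arm([
  {"delta_pos":[0,-0.0013,0.0625],"turn":[0,0,0],"fingers":0},
  {"delta_pos":[0,-0.0013,0.1125],"turn":[0,0,0],"fingers":0},
  {"delta_pos":[0,-0.0013,0.1475],"turn":[0,0,0],"fingers":0},
  {"delta_pos":[0,-0.0013,0.1475],"turn":[0,0,0],"fingers":0},
  {"delta_pos":[0,-0.0013,0.1475],"turn":[0,0,0],"fingers":1},
  {"delta_pos":[0,-0.0013,0.1475],"turn":[0,0,0],"fingers":1},
  {"delta_pos":[0,-0.0013,0.1475],"turn":[0,0,0],"fingers":1},
  {"delta_pos":[0,-0.0013,0.1475],"turn":[0,0,0],"fingers":1},
  {"delta_pos":[0,-0.0013,0.1475],"turn":[0,0,0],"fingers":1},
  {"delta_pos":[0,-0.0013,0.1475],"turn":[0,0,0],"fingers":1},
  {"delta_pos":[0,-0.0013,0.1475],"turn":[0,0,0],"fingers":1},
])

```text
clock: 15.15
position: [0.3741, 0.3147, 0.0456]
ee_rot: [0.707, 0.707, 0.001, 0.0]
ft_force: [-0.7, -0.7, 7.3]
grip_width: 0.338
grasp_force: 29.2
```

Converted, -0.42 m / 0.8 = -0.525, -0.09 m / 0.8 = -0.1125.

>>> move_arm([
  {"delta_pos":[0,0,-0.025],"turn":[0,0,0],"fingers":1},
  {"delta_pos":[0,0,-0.075],"turn":[0,0,0],"fingers":1},
  {"delta_pos":[-0.0225,0.01,-0.1125],"turn":[0,0,0],"fingers":1},
  {"delta_pos":[-0.0688,0.0325,-0.125],"turn":[0,0,0],"fingers":1},
  {"delta_pos":[-0.125,0.0588,-0.125],"turn":[0,0,0],"fingers":1},
  {"delta_pos":[-0.1875,0.0888,-0.125],"turn":[0,0,0],"fingers":1},
  {"delta_pos":[-0.25,0.1175,-0.125],"turn":[0,0,0],"fingers":1},
  {"delta_pos":[-0.3125,0.1475,-0.125],"turn":[0,0,0],"fingers":1},
  {"delta_pos":[-0.375,0.1763,-0.125],"turn":[0,0,0],"fingers":1},
  {"delta_pos":[-0.4375,0.2063,-0.125],"turn":[0,0,0],"fingers":1},
  {"delta_pos":[-0.4875,0.2288,-0.125],"turn":[0,0,0],"fingers":1},
  {"delta_pos":[-0.525,0.2463,-0.125],"turn":[0,0,0],"fingers":1},
])

```text
clock: 16.65
position: [0.5711, -0.1076, 0.1461]
ee_rot: [0.708, 0.707, 0.0, 0.0]
ft_force: [0.2, 0.6, -1.0]
grip_width: 0.347
grasp_force: 29.7
```

Converted, 0.093 m / 0.8 = 0.1163, -0.065 m / 0.8 = -0.0813.

>>> move_arm([
  {"delta_pos":[-0.05,0.025,0],"turn":[0,0,0],"fingers":1},
  {"delta_pos":[-0.075,0.0363,0],"turn":[0,0,0],"fingers":1},
  {"delta_pos":[-0.0813,0.0388,0.0063],"turn":[0,0,0],"fingers":1},
  {"delta_pos":[-0.0813,0.0388,0.0375],"turn":[0,0,0],"fingers":1},
  {"delta_pos":[-0.0813,0.0388,0.0688],"turn":[0,0,0],"fingers":1},
  {"delta_pos":[-0.0813,0.0388,0.0938],"turn":[0,0,0],"fingers":1},
  {"delta_pos":[-0.0813,0.0388,0.1063],"turn":[0,0,0],"fingers":1},
  {"delta_pos":[-0.0813,0.0388,0.1138],"turn":[0,0,0],"fingers":1},
  {"delta_pos":[-0.0813,0.0388,0.1163],"turn":[0,0,0],"fingers":1},
  {"delta_pos":[-0.0813,0.0388,0.1163],"turn":[0,0,0],"fingers":1},
  {"delta_pos":[-0.0813,0.0388,0.1163],"turn":[0,0,0],"fingers":1},
])

```text
clock: 18.02
position: [0.6019, -0.1707, 0.0523]
ee_rot: [0.707, 0.707, 0.0, 0.0]
ft_force: [-0.4, 0.2, -0.7]
grip_width: 0.345
grasp_force: 29.8
```

Run:
```python
from workcell import *
from h import *
c=camera("side"); cv2.imwrite("pics/2.png",cv2.resize(c["color"][110:230,200:360,::-1],None,fx=4,fy=4))
for ce,s,m in blobs(c,"yellow",20):
    P=cloud(c,m); print(ce,np.median(P,0).round(3),np.percentile(P[:,2],97).round(4))
print(get_obs()["position"])
```

```text
[410.   72.5] [ 0.023 -0.852  0.197] 0.2003
[336.4 145.6] [ 0.364 -0.3    0.075] 0.0768
[265.5 158.6] [ 0.602 -0.168  0.081] 0.0835
[273.4 173.9] [ 0.579 -0.194  0.007] 0.0495
[258.9 176.7] [ 0.627 -0.175  0.006] 0.0189
[ 0.60185211 -0.17066205  0.0522988 ]
```

View pics/2.png

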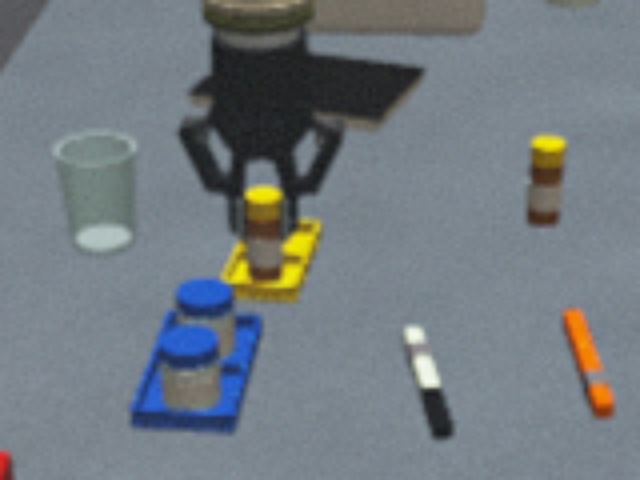

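The picture shows both jars upright in their blue bays at (190,370) and (205,305), and the vial held upright over the near bay of the yellow tray at (263,230). I'll lower the last 3 mm and release.

Converted, 0.0025 m / 0.8 = 0.0031, 0.002 m / 0.8 = 0.0025.

>>> move_arm([
  {"delta_pos":[0,0,0.0013],"turn":[0,0,0],"fingers":1},
  {"delta_pos":[0,0,0.0025],"turn":[0,0,0],"fingers":1},
  {"delta_pos":[0,0,0.0031],"turn":[0,0,0],"fingers":1},
  {"delta_pos":[0,0,0.0031],"turn":[0,0,0],"fingers":1},
  {"delta_pos":[0,0,0.0031],"turn":[0,0,0],"fingers":0.6},
  {"delta_pos":[0,0,0.0031],"turn":[0,0,0],"fingers":0.5},
  {"delta_pos":[0,0,0.0031],"turn":[0,0,0],"fingers":0.3},
  {"delta_pos":[0,0,0.0031],"turn":[0,0,0],"fingers":0.1},
  {"delta_pos":[0,0,0.0031],"turn":[0,0,0],"fingers":0},
  {"delta_pos":[0,0,0.0031],"turn":[0,0,0],"fingers":0},
])

```text
clock: 19.32
position: [0.6016, -0.1706, 0.0493]
ee_rot: [0.707, 0.707, 0.0, 0.0]
ft_force: [-0.5, -0.2, -0.4]
grip_width: 1.0
grasp_force: 0.0
```

Converted, -0.237 m / 0.8 = -0.2963, -0.132 m / 0.8 = -0.165.

>>> move_arm([
  {"delta_pos":[0,0,-0.0375],"turn":[0,0,0],"fingers":0},
  {"delta_pos":[0,0,-0.1],"turn":[0,0,0],"fingers":0},
  {"delta_pos":[-0.01,-0.0188,-0.1425],"turn":[0,0,0],"fingers":0},
  {"delta_pos":[-0.165,-0.2963,-0.1425],"turn":[0,0,0],"fingers":0},
  {"delta_pos":[-0.165,-0.2963,-0.1425],"turn":[0,0,0],"fingers":0},
  {"delta_pos":[-0.165,-0.2963,-0.1425],"turn":[0,0,0],"fingers":0},
  {"delta_pos":[-0.165,-0.2963,-0.1425],"turn":[0,0,0],"fingers":0},
  {"delta_pos":[-0.165,-0.2963,-0.1425],"turn":[0,0,0],"fingers":0},
  {"delta_pos":[-0.165,-0.2963,-0.1425],"turn":[0,0,0],"fingers":0},
  {"delta_pos":[-0.165,-0.2963,-0.1425],"turn":[0,0,0],"fingers":0},
])

```text
clock: 20.58
position: [0.3659, -0.3017, 0.1634]
ee_rot: [0.706, 0.708, 0.0, 0.0]
ft_force: [0.8, 0.4, -0.7]
grip_width: 0.995
grasp_force: 0.0
```

Run:
```python
from workcell import *
from h import *
for n in("top","side"):
    c=camera(n)
    for ce,s,m in blobs(c,"yellow",20):
        P=cloud(c,m)
        Q=P[(P[:,2]>.06)&(P[:,2]<.1)] 
        if len(Q)>5: print(n,ce,np.median(Q,0).round(3),np.percentile(Q[:,2],97).round(4),len(Q))
o=get_obs();print(o["position"],o["joint_pos"].round(2))
```

```text
top [398.2 184. ] [ 0.6   -0.17   0.078] 0.0823 139
top [452.  281.1] [ 0.366 -0.303  0.074] 0.0781 142
side [336.6 145.6] [ 0.364 -0.301  0.076] 0.078 24
side [265.4 159.4] [ 0.601 -0.165  0.079] 0.0808 29
[ 0.36567664 -0.30176247  0.16326387] [ 0.99  0.09 -0.41  1.93  0.04  1.13  0.57]
```

Converted, 0.118 m / 0.8 = 0.1475, 0.09 m / 0.8 = 0.1125.

>>> move_arm([
  {"delta_pos":[-0.0013,-0.0013,0.0625],"turn":[0,0,0],"fingers":0},
  {"delta_pos":[-0.0013,-0.0013,0.1125],"turn":[0,0,0],"fingers":0},
  {"delta_pos":[-0.0013,-0.0013,0.1475],"turn":[0,0,0],"fingers":0},
  {"delta_pos":[-0.0013,-0.0013,0.1475],"turn":[0,0,0],"fingers":0},
  {"delta_pos":[-0.0013,-0.0013,0.1475],"turn":[0,0,0],"fingers":1},
  {"delta_pos":[-0.0013,-0.0013,0.1475],"turn":[0,0,0],"fingers":1},
  {"delta_pos":[-0.0013,-0.0013,0.1475],"turn":[0,0,0],"fingers":1},
  {"delta_pos":[-0.0013,-0.0013,0.1475],"turn":[0,0,0],"fingers":1},
  {"delta_pos":[-0.0013,-0.0013,0.1475],"turn":[0,0,0],"fingers":1},
  {"delta_pos":[-0.0013,-0.0013,0.1475],"turn":[0,0,0],"fingers":1},
  {"delta_pos":[-0.0013,-0.0013,0.1475],"turn":[0,0,0],"fingers":1},
])

```text
clock: 22.05
position: [0.364, -0.3041, 0.0462]
ee_rot: [0.707, 0.707, -0.0, 0.001]
ft_force: [-1.1, 1.7, 7.1]
grip_width: 0.343
grasp_force: 29.2
```

Converted, 0.232 m / 0.8 = 0.29, 0.074 m / 0.8 = 0.0925.

>>> move_arm([
  {"delta_pos":[0,0,-0.025],"turn":[0,0,0],"fingers":1},
  {"delta_pos":[0,0,-0.075],"turn":[0,0,0],"fingers":1},
  {"delta_pos":[0.0063,0.0188,-0.1125],"turn":[0,0,0],"fingers":1},
  {"delta_pos":[0.02,0.0625,-0.125],"turn":[0,0,0],"fingers":1},
  {"delta_pos":[0.0375,0.1188,-0.125],"turn":[0,0,0],"fingers":1},
  {"delta_pos":[0.0563,0.175,-0.125],"turn":[0,0,0],"fingers":1},
  {"delta_pos":[0.0738,0.2313,-0.125],"turn":[0,0,0],"fingers":1},
  {"delta_pos":[0.0875,0.2725,-0.125],"turn":[0,0,0],"fingers":1},
  {"delta_pos":[0.0925,0.29,-0.125],"turn":[0,0,0],"fingers":1},
  {"delta_pos":[0.0925,0.29,-0.125],"turn":[0,0,0],"fingers":1},
  {"delta_pos":[0.0925,0.29,-0.1125],"turn":[0,0,0],"fingers":1},
  {"delta_pos":[0.0925,0.29,-0.0875],"turn":[0,0,0],"fingers":1},
])

```text
clock: 23.55
position: [0.5949, -0.2308, 0.115]
ee_rot: [0.708, 0.707, -0.0, 0.001]
ft_force: [0.7, -0.6, -0.9]
grip_width: 0.34
grasp_force: 29.9
```

Converted, 0.062 m / 0.8 = 0.0775, 0.061 m / 0.8 = 0.0763.

>>> move_arm([
  {"delta_pos":[0,0,0.025],"turn":[0,0,0],"fingers":1},
  {"delta_pos":[0,0,0.05],"turn":[0,0,0],"fingers":1},
  {"delta_pos":[0,0,0.065],"turn":[0,0,0],"fingers":1},
  {"delta_pos":[0,0,0.0725],"turn":[0,0,0],"fingers":1},
  {"delta_pos":[0,0,0.0763],"turn":[0,0,0],"fingers":1},
  {"delta_pos":[0,0,0.0775],"turn":[0,0,0],"fingers":1},
  {"delta_pos":[0,0,0.0775],"turn":[0,0,0],"fingers":1},
  {"delta_pos":[0,0,0.0775],"turn":[0,0,0],"fingers":1},
])

```text
clock: 24.55
position: [0.5958, -0.2297, 0.0538]
ee_rot: [0.707, 0.707, 0.0, 0.0]
ft_force: [0.7, -0.2, -0.2]
grip_width: 0.345
grasp_force: 29.9
```

Converted, 0.004 m / 0.8 = 0.005, 0.003 m / 0.8 = 0.0038.

>>> move_arm([
  {"delta_pos":[0,0,0.0019],"turn":[0,0,0],"fingers":1},
  {"delta_pos":[0,0,0.0038],"turn":[0,0,0],"fingers":1},
  {"delta_pos":[0,0,0.005],"turn":[0,0,0],"fingers":1},
  {"delta_pos":[0,0,0.005],"turn":[0,0,0],"fingers":1},
  {"delta_pos":[0,0,0.005],"turn":[0,0,0],"fingers":0.6},
  {"delta_pos":[0,0,0.005],"turn":[0,0,0],"fingers":0.5},
  {"delta_pos":[0,0,0.005],"turn":[0,0,0],"fingers":0.3},
  {"delta_pos":[0,0,0.005],"turn":[0,0,0],"fingers":0.1},
  {"delta_pos":[0,0,0.005],"turn":[0,0,0],"fingers":0},
  {"delta_pos":[0,0,0.005],"turn":[0,0,0],"fingers":0},
])

```text
clock: 25.8
position: [0.5956, -0.2296, 0.0494]
ee_rot: [0.707, 0.707, 0.0, 0.0]
ft_force: [0.6, 0.2, 0.6]
grip_width: 1.0
grasp_force: 0.0
```

Converted, 0.223 m / 0.8 = 0.2788, -0.132 m / 0.8 = -0.165, -0.185 rad / 6.2832 = -0.0294.

>>> move_arm([
  {"delta_pos":[0,0,-0.0375],"turn":[0,0,0],"fingers":0},
  {"delta_pos":[0,0,-0.1],"turn":[0,0,0],"fingers":0},
  {"delta_pos":[0,0,-0.125],"turn":[0,0,0],"fingers":0},
  {"delta_pos":[0.2788,-0.165,-0.1125],"turn":[0,0,-0.0294],"fingers":0},
  {"delta_pos":[0.2788,-0.165,-0.1125],"turn":[0,0,-0.0294],"fingers":0.5},
  {"delta_pos":[0.2788,-0.165,-0.1125],"turn":[0,0,-0.0294],"fingers":0.5},
  {"delta_pos":[0.2788,-0.165,-0.1125],"turn":[0,0,-0.0294],"fingers":0.5},
  {"delta_pos":[0.2788,-0.165,-0.1125],"turn":[0,0,-0.0294],"fingers":0.5},
  {"delta_pos":[0.2788,-0.165,-0.1125],"turn":[0,0,-0.0294],"fingers":0.5},
  {"delta_pos":[0.2788,-0.165,-0.1125],"turn":[0,0,-0.0294],"fingers":0.5},
  {"delta_pos":[0.2788,-0.165,-0.1125],"turn":[0,0,-0.0294],"fingers":0.5},
])

```text
clock: 27.18
position: [0.464, -0.0076, 0.1391]
ee_rot: [0.64, 0.769, 0.0, -0.0]
ft_force: [-0.5, -0.2, -0.4]
grip_width: 0.499
grasp_force: 0.0
```

Run:
```python
from workcell import *
from h import *
for n in("top","side"):
    c=camera(n)
    for ce,s,m in blobs(c,"yellow",20):
        P=cloud(c,m)
        for sg in(1,-1):
            Q=P[(P[:,2]>.06)&(P[:,2]<.1)&(sg*(P[:,1]+.2)>0)] 
            if len(Q)>5: print(n,ce,np.median(Q,0).round(3),np.percentile(Q[:,2],97).round(4),len(Q))
    A=cloud(c,np.ones_like(c["range_z"],bool))
    Q=A[(abs(A[:,0]-.463)<.05)&(abs(A[:,1])<.1)&(A[:,2]>.01)&(A[:,2]<.03)]
    print(n,cv2.minAreaRect((Q[:,:2]*1000).astype(np.float32)))
o=get_obs();print(o["position"],o["ee_rot"])
```

```text
top [400.8 182.7] [ 0.6   -0.17   0.079] 0.082 135
top [400.8 182.7] [ 0.595 -0.229  0.079] 0.0813 142
top ((456.2383728027344, 30.91767120361328), (14.925357818603516, 57.276611328125), 10.38574504852295)
side [268.9 151.7] [ 0.596 -0.228  0.08 ] 0.081 25
side [265.7 159.1] [ 0.601 -0.167  0.08 ] 0.0806 29
side ((463.11639404296875, -6.059837341308594), (15.566837310791016, 141.45115661621094), 10.337409019470215)
[ 0.4638479  -0.00721375  0.13915859] [ 6.39231064e-01  7.69014696e-01  7.69221078e-05 -1.93694900e-04]
```

Converted, 0.124 m / 0.8 = 0.155, 0.115 m / 0.8 = 0.1438.

>>> move_arm([
  {"delta_pos":[0,0,0.0625],"turn":[0,0,0],"fingers":0.5},
  {"delta_pos":[0,0,0.1125],"turn":[0,0,0],"fingers":0.5},
  {"delta_pos":[0,0,0.1438],"turn":[0,0,0],"fingers":0.5},
  {"delta_pos":[0,0,0.155],"turn":[0,0,0],"fingers":0.5},
  {"delta_pos":[0,0,0.155],"turn":[0,0,0],"fingers":0.5},
  {"delta_pos":[0,0,0.155],"turn":[0,0,0],"fingers":1},
  {"delta_pos":[0,0,0.155],"turn":[0,0,0],"fingers":1},
  {"delta_pos":[0,0,0.155],"turn":[0,0,0],"fingers":1},
  {"delta_pos":[0,0,0.155],"turn":[0,0,0],"fingers":1},
  {"delta_pos":[0,0,0.155],"turn":[0,0,0],"fingers":1},
  {"delta_pos":[0,0,0.155],"turn":[0,0,0],"fingers":1},
])

```text
clock: 28.65
position: [0.4645, -0.0067, 0.0164]
ee_rot: [0.639, 0.769, 0.0, 0.001]
ft_force: [-1.7, -0.6, 7.8]
grip_width: 0.164
grasp_force: 31.9
```

Converted, 0.21 m / 0.8 = 0.2625, 0.177 m / 0.8 = 0.2213, 0.264 rad / 6.2832 = 0.042.

>>> move_arm([
  {"delta_pos":[0,0,-0.0375],"turn":[0,0,0],"fingers":1},
  {"delta_pos":[0,0,-0.0875],"turn":[0,0,0],"fingers":1},
  {"delta_pos":[0.02,0.0163,-0.1125],"turn":[0,0,0.0048],"fingers":1},
  {"delta_pos":[0.0625,0.0525,-0.1125],"turn":[0,0,0.0127],"fingers":1},
  {"delta_pos":[0.1063,0.09,-0.1125],"turn":[0,0,0.0207],"fingers":1},
  {"delta_pos":[0.15,0.1263,-0.1125],"turn":[0,0,0.0286],"fingers":1},
  {"delta_pos":[0.1938,0.1638,-0.1125],"turn":[0,0,0.035],"fingers":1},
  {"delta_pos":[0.2313,0.195,-0.1125],"turn":[0,0,0.0398],"fingers":1},
  {"delta_pos":[0.2563,0.2163,-0.1125],"turn":[0,0,0.042],"fingers":1},
  {"delta_pos":[0.2625,0.2213,-0.1125],"turn":[0,0,0.042],"fingers":1},
  {"delta_pos":[0.2625,0.2213,-0.0875],"turn":[0,0,0.042],"fingers":1},
  {"delta_pos":[0.2625,0.2213,-0.0625],"turn":[0,0,0.042],"fingers":1},
])

```text
clock: 30.15
position: [0.5986, 0.2306, 0.0635]
ee_rot: [0.735, 0.678, -0.001, 0.0]
ft_force: [1.0, -0.2, 0.1]
grip_width: 0.166
grasp_force: 31.0
```

Run:
```python
from workcell import *
from h import *
a=[]
for n in("top","side"):
    c=camera(n); a.append(c["color"][:,:,::-1])
cv2.imwrite("pics/3.png",np.hstack([cv2.resize(a[0][110:260,150:350],None,fx=2,fy=2),cv2.resize(a[1][150:300,180:380],None,fx=2,fy=2)]))
print(get_obs()["position"],get_obs()["ee_rot"])
```

```text
[0.59713568 0.23007779 0.06167018] [ 7.34836057e-01  6.78239367e-01 -2.63220767e-03 -6.33816712e-04]
```

View pics/3.png

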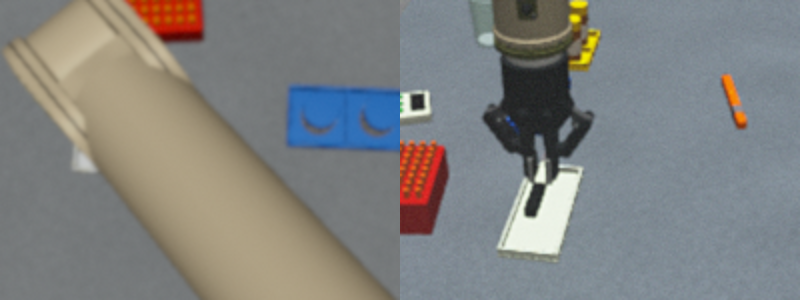

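The crop shows the marker in the jaws, lying along the pen tray with its black cap at (537,200) and aligned with it.

Converted, 0.041 m / 0.8 = 0.0513, 0.039 m / 0.8 = 0.0488.

>>> move_arm([
  {"delta_pos":[0,0,0.015],"turn":[0,0,0],"fingers":1},
  {"delta_pos":[0,0,0.0325],"turn":[0,0,0],"fingers":1},
  {"delta_pos":[0,0,0.0438],"turn":[0,0,0],"fingers":1},
  {"delta_pos":[0,0,0.0488],"turn":[0,0,0],"fingers":1},
  {"delta_pos":[0,0,0.0513],"turn":[0,0,0],"fingers":1},
  {"delta_pos":[0,0,0.0513],"turn":[0,0,0],"fingers":1},
  {"delta_pos":[0,0,0.0513],"turn":[0,0,0],"fingers":1},
])

```text
clock: 31.12
position: [0.5992, 0.2325, 0.0247]
ee_rot: [0.734, 0.679, 0.0, 0.0]
ft_force: [-0.1, -0.5, -0.7]
grip_width: 0.166
grasp_force: 31.0
```

Converted, -0.16 m / 0.8 = -0.2, -0.13 m / 0.8 = -0.1625.

>>> move_arm([
  {"delta_pos":[0,0,0.0025],"turn":[0,0,0],"fingers":1},
  {"delta_pos":[0,0,0.005],"turn":[0,0,0],"fingers":1},
  {"delta_pos":[0,0,0.0056],"turn":[0,0,0],"fingers":1},
  {"delta_pos":[0,0,0.0056],"turn":[0,0,0],"fingers":0.78},
  {"delta_pos":[0,0,0.0056],"turn":[0,0,0],"fingers":0.72},
  {"delta_pos":[0,0,0.0056],"turn":[0,0,0],"fingers":0.7},
  {"delta_pos":[0,0,0.0056],"turn":[0,0,0],"fingers":0.7},
  {"delta_pos":[0,0,-0.025],"turn":[0,0,0],"fingers":0.7},
  {"delta_pos":[0,0,-0.0875],"turn":[0,0,0],"fingers":0.7},
  {"delta_pos":[0,0,-0.1625],"turn":[0,0,0],"fingers":0.5},
  {"delta_pos":[0,0,-0.2],"turn":[0,0,0],"fingers":0.5},
])

```text
clock: 32.5
position: [0.5997, 0.2331, 0.188]
ee_rot: [0.734, 0.679, 0.002, 0.001]
ft_force: [0.4, -0.1, 0.2]
grip_width: 0.5
grasp_force: 0.0
```

Converted, -0.18 m / 0.8 = -0.225, -0.16 m / 0.8 = -0.2.

>>> move_arm([
  {"delta_pos":[-0.075,-0.075,-0.025],"turn":[0,0,0],"fingers":0.5},
  {"delta_pos":[-0.125,-0.15,-0.0375],"turn":[0,0,0],"fingers":0.5},
  {"delta_pos":[-0.175,-0.2,-0.0375],"turn":[0,0,0],"fingers":0.5},
  {"delta_pos":[-0.2,-0.225,-0.0375],"turn":[0,0,0],"fingers":0.5},
  {"delta_pos":[-0.2,-0.225,-0.0375],"turn":[0,0,0],"fingers":0.5},
  {"delta_pos":[-0.2,-0.225,-0.0375],"turn":[0,0,0],"fingers":0.5},
])

```text
clock: 33.25
position: [0.4073, 0.0873, 0.2148]
ee_rot: [0.735, 0.679, 0.0, 0.001]
ft_force: [0.4, 0.3, 0.1]
grip_width: 0.496
grasp_force: 0.0
```

Run:
```python
from workcell import *
from h import *
a=[]
for n in("top","side"):
    c=camera(n); a.append(c["color"][:,:,::-1])
    A=cloud(c,np.ones_like(c["range_z"],bool))
    d=A-[.599,.232,0]; Q=A[(abs(d[:,0]-.08*d[:,1])<.028)&(abs(d[:,1])<.08)&(A[:,2]>.012)&(A[:,2]<.03)]
    if len(Q): print(n,cv2.minAreaRect((Q[:,:2]*1000).astype(np.float32)),np.median(Q[:,2]))
cv2.imwrite("pics/4.png",np.hstack([cv2.resize(a[0][80:230,180:440],None,fx=1.5,fy=2),cv2.resize(a[1][110:260,180:380],None,fx=2,fy=2)]))
print(get_obs()["position"])
```

```text
top ((598.2963256835938, 229.36795043945312), (138.7307891845703, 16.539087295532227), 85.8202896118164) 0.018044831407157257
side ((587.9227905273438, 226.86463928222656), (45.87056350708008, 150.08058166503906), 0.6513767838478088) 0.019004508233260144
[0.40749881 0.08796913 0.21435379]
```

View pics/4.png

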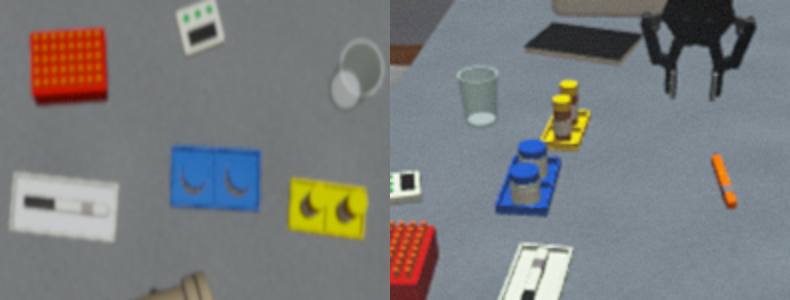

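The pictures show the marker flat in the pen tray at (65,206), with its top at 18–19 mm. Both jars and both vials stand upright, one to a bay, the tip box and beaker haven't moved, and the arm is clear.

```bash
python3 -c "
from workcell import *
print(hand_in())"
```

```text
the job is handed in; nothing more can be done
None
```

The job is handed in at about 33 s of the 109 s: both jars and both vials stand upright, one to a bay, the marker lies flat in the pen tray, and the tip box and beaker were left alone (`hand_in()` returned no verdict).

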